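# Set the clay stamps in order of size on their board

### The job

Stand the four clay stamps upright on the white pads of the wooden board, one centred on each pad, in order of size: the largest on the pad next to the blue button, then the next smaller, down to the smallest at the other end. Leave the drying clay cup where it is.

Things in the scene. Friction and masses are not known exactly. Their poses are not given: they have to be found in the camera images.
- stamp_large: Loose clay stamp standing on its head, 78 mm tall: a round terracotta-coloured head 66 mm in diameter and 14 mm thick below, and on it a straight round pale wooden handle 20 mm in diameter up to the top. Starts on the table. Origin at the centre of its underside, z up along the handle; round, so yaw means nothing.
- stamp_medium: Loose clay stamp standing on its head, 72 mm tall: a round terracotta-coloured head 56 mm in diameter and 14 mm thick below, and on it a straight round pale wooden handle 20 mm in diameter up to the top. Starts on the table. Origin at the centre of its underside, z up along the handle; round, so yaw means nothing.
- stamp_small: Loose clay stamp standing on its head, 66 mm tall: a round terracotta-coloured head 46 mm in diameter and 14 mm thick below, and on it a straight round pale wooden handle 20 mm in diameter up to the top. Starts on the table. Origin at the centre of its underside, z up along the handle; round, so yaw means nothing.
- stamp_tiny: Loose clay stamp standing on its head, 60 mm tall: a round terracotta-coloured head 36 mm in diameter and 14 mm thick below, and on it a straight round pale wooden handle 20 mm in diameter up to the top. Starts on the table. Origin at the centre of its underside, z up along the handle; round, so yaw means nothing.
- mark_1: Fixed white round pad, 70 mm in diameter, 3 mm thick, black centre dot; first in a straight row of four counted from the robot's left (+y), 85 mm apart, on a brown board (18 mm thick, 84 by 450 mm) in front of the robot. Origin at the centre of its underside; a stamp stands on its top, 3 mm above that. z up, y along the row to the left.
- mark_2: Fixed white round pad, 70 mm in diameter, 3 mm thick, black centre dot; second in a straight row of four counted from the robot's left (+y), 85 mm apart, on a brown board (18 mm thick, 84 by 450 mm) in front of the robot. Origin at the centre of its underside; a stamp stands on its top, 3 mm above that. z up, y along the row to the left.
- mark_3: Fixed white round pad, 70 mm in diameter, 3 mm thick, black centre dot; third in a straight row of four counted from the robot's left (+y), 85 mm apart, on a brown board (18 mm thick, 84 by 450 mm) in front of the robot. Origin at the centre of its underside; a stamp stands on its top, 3 mm above that. z up, y along the row to the left.
- mark_4: Fixed white round pad, 70 mm in diameter, 3 mm thick, black centre dot; fourth in a straight row of four counted from the robot's left (+y), 85 mm apart, on a brown board (18 mm thick, 84 by 450 mm) in front of the robot. Origin at the centre of its underside; a stamp stands on its top, 3 mm above that. z up, y along the row to the left.
- blue_button: Fixed blue round button, 34 mm in diameter, 12 mm high, on one end of the board in line with the pads, 71.5 mm beyond the end pad's centre; it shows at which end the row begins. It may be at either end; a yellow button of the same size is at the other end. Origin at the centre of its underside.
- cup: Loose unfired grey-brown clay cup, 68 mm across the rim, 60 mm tall, on the table beyond the stamps; it is drying and is to be left where it is. Origin at the centre of its underside, z up.

How it is judged:
By the outcome, as a careful person would: the job done as asked, in the order asked, and still so for the second after the job is handed in, with the robot touching nothing.
It also fails if it takes over 102 s, if anything falls off the work surface, if the arm or the gripper's body presses on something with over 40 N, if the wrist force passes 120 N, or if a joint passes its speed limit or range.

### The arm

A 7-joint arm with a two-finger parallel gripper is mounted at the origin on the work surface. World frame = base frame: x ahead of the robot, y to its left, z up, the work surface at z = 0. Lengths are in m, angles in rad, forces in N, time in s.
With the tool pointing down it reaches from about 0.4 to 0.9 m from the base axis. Payload 5.5 kg.
Tool frame: the origin (TCP) lies between the finger pads; the fingertips stand 11 mm ahead of it and the grasp point (between the pads) lies 8 mm behind it (tips_ahead is the z of the fingertips in the tool frame, in m); z points along the fingers, y is the line along which they close (so a half turn about z gives the same grasp; the last joint's range is limited). The gripper opens to 92 mm and grips with 3 to 60 N. Pads are 19 mm wide; open, the fingers measure 130 mm over their backs; the gripper's body (75 mm by 190 mm) begins 47 mm behind the grasp point.
Start: joints at [1.601, 0.501, -0.427, 1.55, 0.221, 1.138, -0.21], TCP at [0.15, -0.632, 0.199] pointing down, gripper open.
Joint ranges: [-2.88, 2.88], [-0.31, 2.03], [-1.54, 1.56], [0.2, 2.42], [-1.41, 4.55], [0.19, 2.02], [-2.57, 2.57]. Speed limits (rad/s): [2.57, 2.57, 3.14, 3.14, 3.14, 3.14, 3.14].

### API

Orientations are given as a unit quaternion [w, x, y, z].
In Python, from bench import * gives the robot as it stands.
- The arm moves only by the tool step_arm, never from a script. Its argument "increments" is a list of rows, each a list of 5 numbers: the shift along the tool's x, y, z in m, then the turn about the tool's z in degrees, then the closure, from 0 (fully open) to 1 (shut). In form: [[tx, ty, tz, turn, claw], ...]. A call has exactly 8 rows; each row is the pose to reach, as a shift and turn from the pose commanded when the call began, along the tool's axes at that moment; what a row does not reach only later rows make up. A row lasts 1/10 s, in which the tool goes at most 50 mm and 8.59 degrees, less where a joint would pass 70% of its speed; a pose out of reach is approached as far as the arm can. A call with a gripper value outside its range is refused whole. The fingers move at their own pace and stop on an object; "newtons" is the grip in N (left out, the last holds). Time passes only in rows, so rows that repeat a pose let the fingers close, or fill a call up. It gives the time, the measured TCP pose, the force, the opening and the grip force at its end, in the units of the state.
- sense(): the state, without advancing time (a new reading comes with each control period).
- grab_frame(name): name is "scene" or "top"; returns a dict with "pixels" (400x640x3 uint8, blue, green, red), "fovy" (degrees; the focal length in pixels is half the picture's height over the tangent of half this angle, whatever the lens; pixels are square), "cx", "cy" (the principal point, pixels), "eye" and "orientation" of the camera in the world. Camera axes: x right, y down, z forward; pixel columns grow to the right and rows downward; lengths in m; the calibration is good to about 2 mm. A picture is of the moment at which its call begins. There is no depth.
- finish_job(): hands the job in; it is judged then, once.
Trained networks look in a picture, given as the dict that the camera call returned (one of the last four; its "shot" number tells which), for a name from the list of things; names that differ only in an ending like _2 or _b are one class to them, and where a whole thing is asked for, a point or a joint stands for the part that bears it (a point fixed in the world has none). Each returns a list of dicts, best first, with "confidence" (0 to 1); they miss things now and then, are a little off and sometimes report something else, mostly with a low value. They report only what shows in the picture. A call takes as long as a camera call.
- search_frame(picture, target): "bbox" ([left, top, right, bottom] in pixels, round what is visible of it).
The state is a dict: "time_s": time; "joint_positions": joint angles; "joint_vel": joint speeds; "joint_torque": joint torques, N m; "ee_pos": TCP position; "ee_rot": TCP orientation; "ft_force": force on the tool from outside, world axes, zero at the start; "wrist_torque": the same for the moment, N m; "opening": finger opening in m; "grasp_force": force on a finger pad.
Only numpy, scipy, OpenCV 4.12 (cv2) and the standard library are available. Lean on these libraries where they do the work, as an engineer would, in place of code of your own. Each camera call takes 0.05 s, during which the arm holds its last target. There are 200 camera calls.

## Working session

There is one attempt and no reset: what is moved stays moved. The work goes in short steps, Python scripts to look and compute and a tool call to move; the robot and the scene stay as the last step left them, time stands still between calls to the robot, and variables do not carry over. Pictures are saved under pics/ and viewed, at most 14 in all, crops included, and the job is handed in when it is done.

Besides the shell and the picture viewer there is one more tool, called after ">>>" as name([rows], argument=value, ...), one row to a line, values as JSON. step_arm: Moves the arm, as the interface text tells. Its arguments: {"type":"object","properties":{"increments":{"type":"array"},"newtons":{"type":"number"}},"required":["increments"]}

```bash
mkdir -p pics; cat > h.py <<'E'
from bench import *
import numpy as np, cv2
from scipy.spatial.transform import Rotation as R
def rot(q): return R.from_quat([q[1],q[2],q[3],q[0]]).as_matrix()
def back(f,u,v,z):
    fl=200/np.tan(np.radians(f["fovy"])/2)
    d=rot(f["orientation"])@np.array([(u-f["cx"])/fl,(v-f["cy"])/fl,1])
    e=np.array(f["eye"]); return e+d*(z-e[2])/d[2]
def proj(f,p):
    fl=200/np.tan(np.radians(f["fovy"])/2)
    c=rot(f["orientation"]).T@(np.array(p)-f["eye"]); return np.array([f["cx"],f["cy"]])+fl*c[:2]/c[2]
E
python3 - <<'E'
from h import *
s=sense();print(s)
for n in("top","scene"):
    f=grab_frame(n);cv2.imwrite(f"pics/{n}0.png",f["pixels"])
    print(n,{k:f[k] for k in f if k!="pixels"})
    for t in("stamp_large","stamp_medium","stamp_small","stamp_tiny","mark_1","blue_button","cup"):
        for d in search_frame(f,t)[:5]: print(t,np.round(d["bbox"],1),round(d["confidence"],2))
E
```

```text
{'time_s': 0.0, 'joint_positions': array([ 1.6011862 ,  0.50188467, -0.42677244,  1.5514817 ,  0.22077623,
        1.1382919 , -0.2103119 ]), 'joint_vel': array([ 1.43546210e-03, -5.42617220e-05, -2.08210365e-03, -5.58364699e-04,
       -1.38212743e-04,  7.88510503e-04,  2.40030102e-04]), 'joint_torque': array([ 3.91148360e-04, -5.66602957e+01, -5.81527904e+00, -2.79116678e+01,
       -6.83608116e-02,  3.10182245e-02,  1.65987481e-04]), 'ee_pos': array([ 0.14974135, -0.63171635,  0.19834048]), 'ee_rot': array([-1.00444031e-03,  9.93230748e-01,  1.16153634e-01, -7.41018413e-05]), 'ft_force': array([ 0.71247728, -1.09108387,  0.13242653]), 'wrist_torque': array([-0.02606443,  0.00420272, -0.00098508]), 'grasp_force': 0.0, 'opening': 0.09202510278256225}
top {'fovy': 51.83871029902068, 'cx': 322.6484364146781, 'cy': 201.77278819809067, 'eye': array([0.52667814, 0.00563906, 0.7864426 ]), 'orientation': array([ 0.04409653, -0.69587227,  0.71477706, -0.05395394]), 'shot': 1}
stamp_large [255.6 194.1 294.9 228. ] 0.82
stamp_medium [180.8 188.9 209.1 218.1] 0.87
stamp_small [419.2 177.6 446.
[... 213 characters left out ...]
rk_1 [347.4 283.  387.7 324.8] 0.6
blue_button [444.9 282.4 460.  300.3] 0.59
cup [300.1 105.4 336.9 144.8] 0.71
scene {'fovy': 49.37244926777298, 'cx': 318.71146364038276, 'cy': 204.4057553934096, 'eye': array([1.29901689, 0.30786799, 0.7265019 ]), 'orientation': array([-0.2278187 ,  0.50138657,  0.76218437, -0.34027215]), 'shot': 2}
stamp_large [326.4 208.  356.9 244.8] 0.65
stamp_medium [392.8 234.2 419.5 267.7] 0.82
stamp_small [215.4 185.3 232.7 215.7] 0.61
stamp_tiny [274.3 197.9 288.4 221.4] 0.56
mark_1 [267.8 158.9 293.4 171.9] 0.88
mark_1 [358.7 169.6 382.2 192.2] 0.76
mark_1 [296.6 161.2 322.4 177.2] 0.69
blue_button [251.  152.  261.9 162.5] 0.57
cup [261.4 240.  298.7 283.4] 0.94
```

```bash
python3 - <<'E'
import cv2
a=cv2.imread("pics/top0.png");cv2.imwrite("pics/top0c.png",cv2.resize(a[80:360,140:500],None,fx=2.1,fy=2.1,interpolation=cv2.INTER_CUBIC))
b=cv2.imread("pics/scene0.png");cv2.imwrite("pics/scene0c.png",cv2.resize(b[100:320,150:480],None,fx=2.4,fy=2.4,interpolation=cv2.INTER_CUBIC))
E
```

```text
(no output)
```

View pics/top0c.png

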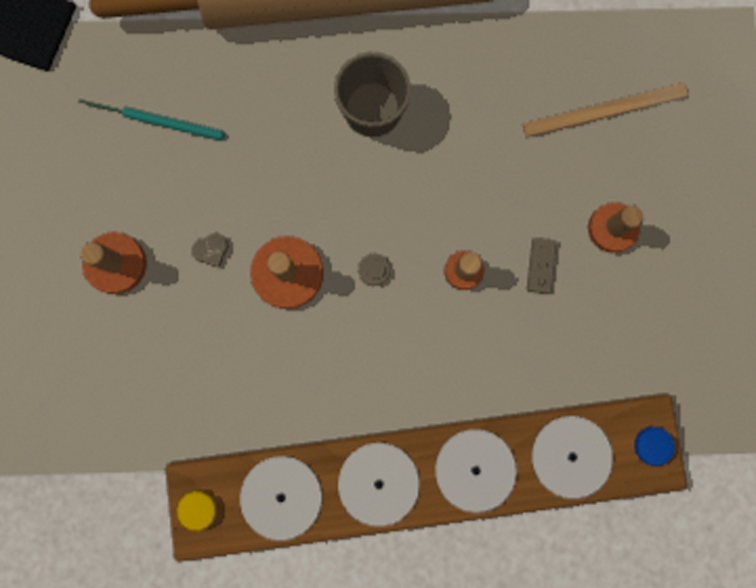

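View pics/scene0c.png

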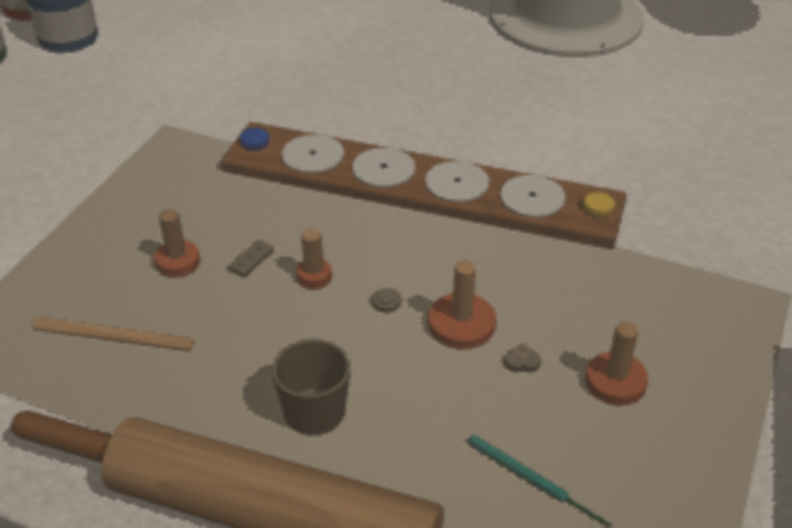

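The top view shows the blue button at the right, crop (655,446), which is the -y end. The order is therefore large→mark_4, medium→mark_3, small→mark_2, tiny→mark_1. The stamp heads match the network boxes, and the grey lumps are clutter. The scene view agrees with this.

```bash
cat >> h.py <<'E'
from scipy.optimize import minimize
def disc(p,r,z,n=60):
    a=np.linspace(0,2*np.pi,n,endpoint=False); return np.c_[p[0]+r*np.cos(a),p[1]+r*np.sin(a),np.full(n,z)]
def hullmask(pts):
    m=np.zeros((1600,2560),np.uint8); h=cv2.convexHull(np.round(np.array(pts)*4+1.5).astype(np.int32)); cv2.fillPoly(m,[h],1); return m
def fit(f,mask,r,z0,z1):
    c,_=cv2.findContours(mask,cv2.RETR_EXTERNAL,cv2.CHAIN_APPROX_NONE); c=np.vstack(c)[:,0,:].astype(float)
    big=hullmask(np.vstack([c+d for d in([-.5,-.5],[.5,-.5],[-.5,.5],[.5,.5])]))
    m=cv2.moments(cv2.convexHull(c.astype(np.float32))); p0=back(f,m["m10"]/m["m00"],m["m01"]/m["m00"],z1)[:2]
    def cost(p):
        k=hullmask([proj(f,q) for q in np.vstack([disc(p,r,z0),disc(p,r,z1)])])
        return 1-(k&big).sum()/(k|big).sum()
    s=minimize(cost,p0,method="Nelder-Mead",options=dict(initial_simplex=p0+np.array([[0,0],[.004,0],[0,.004]]),xatol=1e-4,fatol=1e-4)); return s.x,1-s.fun
def roi(m,b,pad=4):
    o=np.zeros_like(m);l,t,r,d=[int(v) for v in b];o[max(t-pad,0):d+pad,max(l-pad,0):r+pad]=m[max(t-pad,0):d+pad,max(l-pad,0):r+pad]
    n,lab,st,_=cv2.connectedComponentsWithStats(o); return (lab==1+st[1:,4].argmax()).astype(np.uint8)
RAD=dict(stamp_large=.033,stamp_medium=.028,stamp_small=.023,stamp_tiny=.018)
def red(f):
    h=cv2.cvtColor(f["pixels"],cv2.COLOR_BGR2HSV); return ((h[...,0]<13)&(h[...,1]>165)&(h[...,2]>60)).astype(np.uint8)
def white(f):
    h=cv2.cvtColor(f["pixels"],cv2.COLOR_BGR2HSV); return ((h[...,1]<30)&(h[...,2]>120)).astype(np.uint8)
E
python3 - <<'E'
from h import *
for n in("top","scene"):
    f=grab_frame(n)
    px=cv2.cvtColor(f["pixels"],cv2.COLOR_BGR2HSV)
    for t,r in RAD.items():
        d=search_frame(f,t)
        if not d: print("miss",t);continue
        p,i=fit(f,roi(red(f),d[0]["bbox"]),r,0,.014); print(n,t,np.round(p,4),round(i,3))
    for d in search_frame(f,"mark_1"):
        if d["confidence"]<.4: continue
        p,i=fit(f,roi(white(f),d["bbox"]),.035,.0205,.021); print(n,"mark",np.round(p,4),round(i,3))
    d=search_frame(f,"blue_button")
    if d: b=d[0]["bbox"];print("blue",back(f,(b[0]+b[2])/2,(b[1]+b[3])/2,.024))
print(rot(sense()["ee_rot"]))
E
```

```text
top stamp_large [0.6227 0.0814] 0.949
top stamp_medium [0.6354 0.2372] 0.901
top stamp_small [ 0.657  -0.2187] 0.854
top stamp_tiny [ 0.62   -0.0795] 0.831
top mark [ 0.4535 -0.1651] 0.979
top mark [ 0.4444 -0.0806] 0.979
top mark [0.4351 0.0038] 0.978
top mark [0.4264 0.0882] 0.979
blue [ 0.45984934 -0.23652301  0.024     ]Traceback (most recent call last):
  File "<stdin>", line 8, in <module>
  File "h.py", line 27, in roi
    n,lab,st,_=cv2.connectedComponentsWithStats(o); return (lab==1+st[1:,4].argmax()).astype(np.uint8)
                                                                   ~~~~~~~~~~~~~~~^^
ValueError: attempt to get argmax of an empty sequence
```

>>> step_arm([
  [0.04,-0.02,0.005,0,0.3],
  [0.08,-0.04,0.01,0,0.5],
  [0.12,-0.06,0.02,0,0.5],
  [0.16,-0.08,0.03,0,0.5],
  [0.2,-0.1,0.04,0,0.5],
  [0.24,-0.12,0.04,0,0.5],
  [0.28,-0.136,0.04,0,0.5],
  [0.32,-0.155,0.04,0,0.5],
], newtons=20)

```text
time_s: 2.05
ee_pos: [0.4268, -0.407, 0.1596]
ee_rot: [0.0, 0.993, 0.116, 0.0]
ft_force: [-0.3, -1.5, -0.1]
opening: 0.046
grasp_force: 0.0
```

```bash
cat >> h.py <<'E'
def go(x,y,z,ydir=None):
    "tool increment to reach world TCP x,y,z, with closing line at ydir deg (mod 180)"
    s=sense();M=rot(s["ee_rot"]);d=M.T@(np.array([x,y,z])-s["ee_pos"])
    a=np.degrees(np.arctan2(M[1,1],M[0,1]))
    print("t",round(s["time_s"],2),"pos",np.round(s["ee_pos"],4),"inc",np.round(d,4),"ang",round(a,1),"turn",None if ydir is None else round((a-ydir+90)%180-90,1),"J",np.round(s["joint_positions"],2),"op",round(s["opening"],4))
E
python3 -c "
from h import *
go(.657,-.2187,.12,6.1)"
```

```text
t 2.05 pos [ 0.4268 -0.407   0.1596] inc [ 0.2674 -0.1302  0.0395] ang -76.7 turn -82.8 J [ 1.12  0.45 -0.52  1.74  0.26  1.01 -0.84] op 0.046
```

>>> step_arm([
  [0.04,-0.02,0.005,-8.5,0.5],
  [0.08,-0.04,0.01,-17,0.5],
  [0.12,-0.06,0.015,-25,0.5],
  [0.16,-0.08,0.02,-34,0.5],
  [0.2,-0.1,0.02,-42,0.5],
  [0.24,-0.118,0.02,-51,0.5],
  [0.267,-0.13,0.02,-59,0.5],
  [0.267,-0.13,0.02,-67,0.5],
])

```text
time_s: 2.85
ee_pos: [0.6592, -0.2131, 0.1398]
ee_rot: [-0.0, 0.76, 0.65, 0.002]
ft_force: [-0.5, 1.0, 0.6]
opening: 0.0457
grasp_force: 0.0
```

```bash
python3 - <<'E'
from h import *
go(.657,-.2187,.12,6.1)
f=grab_frame("top")
cv2.imwrite("pics/t1.png",cv2.resize(f["pixels"][80:360,140:500],None,fx=2.1,fy=2.1,interpolation=cv2.INTER_CUBIC))
E
```

```text
t 2.85 pos [ 0.6592 -0.2131  0.1398] inc [-0.0059 -0.0014  0.0198] ang -8.9 turn -15.0 J [ 0.77  0.72 -0.77  1.48  0.52  1.15 -0.24] op 0.0457
```

View pics/t1.png

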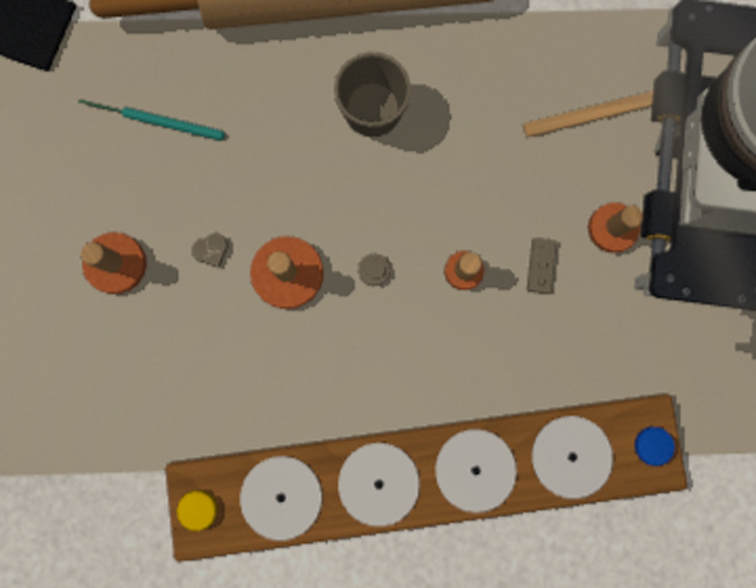

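The gripper is seen at the right, at crop (725,150), raised and offset by parallax. The stamps are undisturbed. Next I check the stamp fits against the handle tops at crop (631,216), (470,265), (280,265) and (93,253).

```bash
python3 - <<'E'
from h import *
f=grab_frame("top")
for n,p,z,c in(("s",(.657,-.2187),.066,(631,216)),("t",(.62,-.0795),.06,(470,265)),("l",(.6227,.0814),.078,(280,265)),("m",(.6354,.2372),.072,(93,253))):
    u=np.array(c)/2.1+[140,80]; print(n,"from handle top",np.round(back(f,*u,z)[:2],4),"head fit",p)
E
```

```text
s from handle top [ 0.6558 -0.2171] head fit (0.657, -0.2187)
t from handle top [ 0.6182 -0.079 ] head fit (0.62, -0.0795)
l from handle top [0.62 0.08] head fit (0.6227, 0.0814)
m from handle top [0.6349 0.2358] head fit (0.6354, 0.2372)
```

>>> step_arm([
  [-0.006,-0.001,0.01,-8,0.5],
  [-0.006,-0.001,0.02,-15,0.5],
  [-0.006,-0.001,0.025,-15,0.5],
  [-0.006,-0.001,0.025,-15,0.5],
  [-0.006,-0.001,0.025,-15,0.5],
  [-0.006,-0.001,0.025,-15,0.5],
  [-0.006,-0.001,0.025,-15,0.5],
  [-0.006,-0.001,0.025,-15,0.5],
])

```text
time_s: 3.75
ee_pos: [0.6537, -0.2254, 0.1149]
ee_rot: [0.0, 0.674, 0.739, 0.0]
ft_force: [-0.3, 0.1, 0.3]
opening: 0.0457
grasp_force: 0.0
```

```bash
python3 - <<'E'
from h import *
go(.657,-.2187,.035,6.1)
f=grab_frame("scene")
cv2.imwrite("pics/s1.png",cv2.resize(f["pixels"][80:280,150:480],None,fx=2.4,fy=2.4,interpolation=cv2.INTER_CUBIC))
E
```

```text
t 3.75 pos [ 0.6537 -0.2254  0.1149] inc [0.0064 0.0039 0.0799] ang 5.3 turn -0.8 J [ 0.81  0.76 -0.81  1.5   0.58  1.13 -0.02] op 0.0457
```

View pics/s1.png

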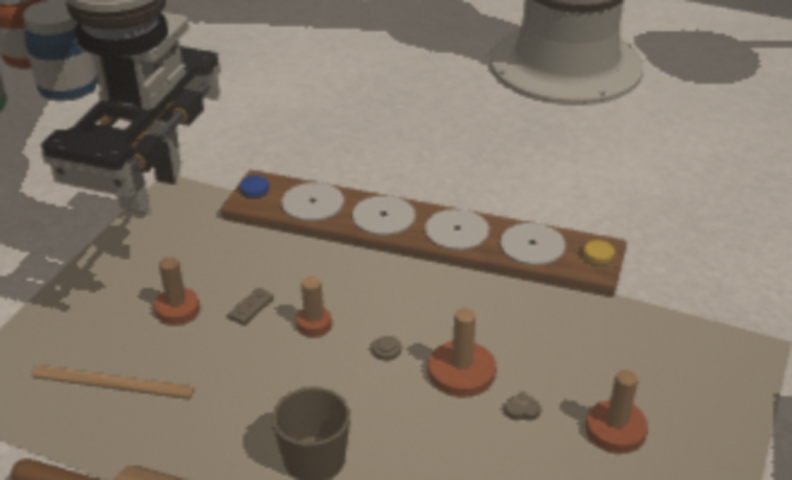

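The scene view shows fingertips near crop (135,210) and (160,180), with the small stamp's handle top at (170,262). I'll check that against the projection.

```bash
python3 - <<'E'
from h import *
for n in("scene","top"):
  f=grab_frame(n)
  for p in((.6537+.023,-.2254,.104),(.6537-.023,-.2254,.104),(.657,-.2187,.066),(.657,-.2187,0),(.4535,-.1651,.021),(.4264,.0882,.021),(.6354,.2372,.072)):
    u=proj(f,p); print(n,p,np.round(u,1),"crop", np.round((u-[150,80])*2.4) if n=="scene" else np.round((u-[140,80])*2.1))
  print(search_frame(f,"stamp_small")[:2])
E
```

```text
scene (0.6767, -0.2254, 0.104) [210.  180.1] crop [144. 240.]
scene (0.6306999999999999, -0.2254, 0.104) [221. 169.] crop [170. 214.]
scene (0.657, -0.2187, 0.066) [219.6 188.6] crop [167. 261.]
scene (0.657, -0.2187, 0) [223.5 209.2] crop [176. 310.]
scene (0.4535, -0.1651, 0.021) [279.7 162.8] crop [311. 199.]
scene (0.4264, 0.0882, 0.021) [371.3 180.3] crop [531. 241.]
scene (0.6354, 0.2372, 0.072) [410.3 235.8] crop [625. 374.]
[{'bbox': [211.7, 185.0, 233.5, 220.6], 'confidence': 0.64}]
top (0.6767, -0.2254, 0.104) [451.1 166.5] crop [653. 182.]
top (0.6306999999999999, -0.2254, 0.104) [453.  193.2] crop [657. 238.]
top (0.657, -0.2187, 0.066) [441.3 182.2] crop [633. 215.]
top (0.657, -0.2187, 0) [431.2 188.5] crop [612. 228.]
top (0.4535, -0.1651, 0.021) [412.3 297.2] crop [572. 456.]
top (0.4264, 0.0882, 0.021) [273.4 316.7] crop [280. 497.]
top (0.6354, 0.2372, 0.072) [183.5 200.2] crop [ 91. 252.]
[{'bbox': [418.9, 174.5, 444.4, 198.0], 'confidence': 0.86}]
```

```bash
python3 - <<'E'
from h import *
f=grab_frame("scene")
a=cv2.resize(f["pixels"][80:230,160:260],None,fx=6,fy=6,interpolation=cv2.INTER_NEAREST)[:600]
a=np.clip(a.astype(float)*1.6,0,255).astype(np.uint8)
t=cv2.resize(f["pixels"],(1,1))
g=grab_frame("top");b=np.clip(cv2.resize(g["pixels"][120:270,380:430],None,fx=4,fy=4,interpolation=cv2.INTER_NEAREST).astype(float)*1.6,0,255).astype(np.uint8)
cv2.imwrite("pics/s2.png",np.hstack([a[:600],b[:600]]))
E
```

```text
(no output)
```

View pics/s2.png

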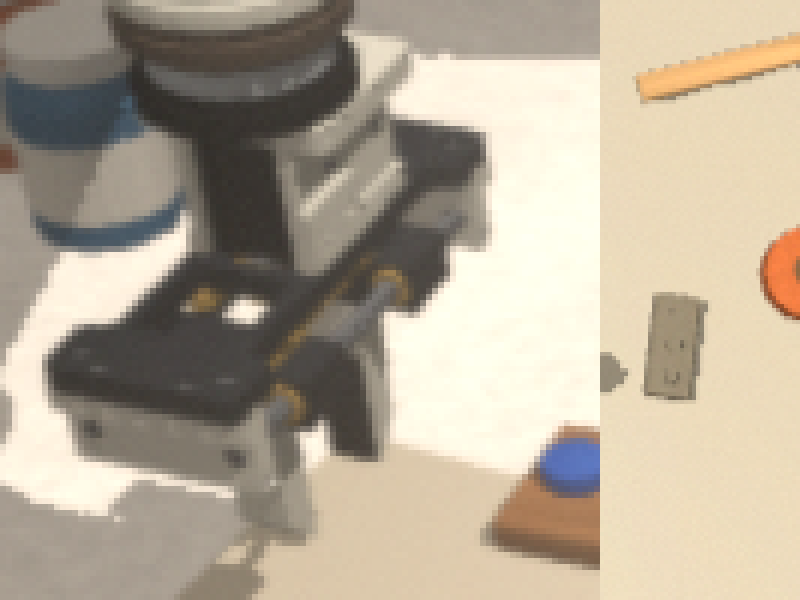

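```bash
python3 - <<'E'
from h import *
s=sense();print(s["ee_pos"],s["joint_positions"])
T=grab_frame("top");S=grab_frame("scene")
def box(p,a,z):
    y=np.array([np.cos(a),np.sin(a)]);x=np.array([-y[1],y[0]])
    return [np.r_[np.array(p)+i*.095*y+j*.0375*x,z] for i in(-1,1) for j in(-1,1)]
for dz in(0,.035):
    print("dz",dz)
    for z in (.17,.19,.21):
        print("scene zoom",z,[list(np.round((proj(S,q)-[160,80])*6).astype(int)) for q in box((.6537,-.2254),np.radians(5.3),z+dz)])
        print("top t1",z,[list(np.round((proj(T,q)-[140,80])*2.1).astype(int)) for q in box((.6592,-.2131),np.radians(-8.9),z+.025+dz)])
p=back(S,216.5,163,.104);print(p)
E
```

```text
[ 0.65342859 -0.22542974  0.11443455] [ 0.8062488   0.76459296 -0.80578582  1.49734737  0.58443742  1.13160191
 -0.01934402]
dz 0
scene zoom 0.17 [[np.int64(337), np.int64(280)], [np.int64(508), np.int64(312)], [np.int64(78), np.int64(554)], [np.int64(270), np.int64(597)]]
top t1 0.17 [[np.int64(722), np.int64(319)], [np.int64(614), np.int64(305)], [np.int64(742), np.int64(56)], [np.int64(638), np.int64(43)]]
scene zoom 0.19 [[np.int64(329), np.int64(236)], [np.int64(503), np.int64(268)], [np.int64(66), np.int64(508)], [np.int64(260), np.int64(550)]]
top t1 0.19 [[np.int64(735), np.int64(317)], [np.int64(622), np.int64(302)], [np.int64(754), np.int64(45)], [np.int64(647), np.int64(32)]]
scene zoom 0.21 [[np.int64(322), np.int64(191)], [np.int64(497), np.int64(222)], [np.int64(53), np.int64(460)], [np.int64(250), np.int64(502)]]
top t1 0.21 [[np.int64(747), np.int64(314)], [np.int64(631), np.int64(299)], [np.int64(767), np.int64(34)], [np.int64(656), np.int64(20)]]
dz 0.035
scene zoom 0.17 [[np.int64(324), np.int64(202)], [np.int64(498), np.int64(234)], [np.int64(56), np.int64(472)], [np.int64(253), np.int64(514)]]
top t1 0.17 [[np.int64(744), np.int64(315)], [np.int64(629), np.int64(300)], [np.int64(764), np.int64(37)], [np.int64(654), np.int64(23)]]
scene zoom 0.19 [[np.int64(316), np.int64(156)], [np.int64(493), np.int64(188)], [np.int64(43), np.int64(424)], [np.int64(242), np.int64(465)]]
top t1 0.19 [[np.int64(758), np.int64(313)], [np.int64(638), np.int64(297)], [np.int64(777), np.int64(25)], [np.int64(663), np.int64(11)]]
scene zoom 0.21 [[np.int64(307), np.int64(109)], [np.int64(487), np.int64(140)], [np.int64(29), np.int64(373)], [np.int64(231), np.int64(414)]]
top t1 0.21 [[np.int64(772), np.int64(310)], [np.int64(648), np.int64(294)], [np.int64(792), np.int64(12)], [np.int64(674), np.int64(-3)]]
[ 0.61467395 -0.24823729  0.104     ]
```

```bash
python3 - <<'E'
import bench
print([ (n,getattr(bench,n)) for n in dir(bench) if not n.startswith("_") and not callable(getattr(bench,n))][:20], [n for n in dir(bench) if not n.startswith('_')])
E
```

```text
[('tips_ahead', 0.011)] ['MotionError', 'finish_job', 'grab_frame', 'search_frame', 'sense', 'tips_ahead']
```

>>> step_arm([
  [0.003,0.002,0.005,0,0.5],
  [0.006,0.004,0.01,0,0.5],
  [0.006,0.004,0.02,0,0.5],
  [0.006,0.004,0.03,0,0.5],
  [0.006,0.004,0.03,0,0.5],
  [0.006,0.004,0.03,0,0.5],
  [0.006,0.004,0.03,0,0.5],
  [0.006,0.004,0.03,0,0.5],
])

```text
time_s: 5.0
ee_pos: [0.6572, -0.2192, 0.085]
ee_rot: [0.0, 0.673, 0.739, 0.0]
ft_force: [0.6, -0.3, -0.2]
opening: 0.0458
grasp_force: 0.0
```

```bash
python3 - <<'E'
from h import *
go(.657,-.2187,.035,6.1)
f=grab_frame("scene")
a=cv2.resize(f["pixels"][100:230,170:270],None,fx=4.6,fy=4.6,interpolation=cv2.INTER_NEAREST)
for i,p in enumerate([(.657,-.2187,.066),(.657,-.2187,0.014)]): print((proj(f,p)-[170,100])*4.6)
cv2.imwrite("pics/s3.png",np.clip(a.astype(float)*1.6,0,255).astype(np.uint8))
E
```

```text
t 5.0 pos [ 0.6572 -0.2192  0.085 ] inc [ 0.0006 -0.0002  0.05  ] ang 5.3 turn -0.8 J [ 0.79  0.8  -0.79  1.51  0.61  1.09 -0.05] op 0.0458
[228.12105404 407.58428066]
[242.27933305 482.71792837]
```

View pics/s3.png

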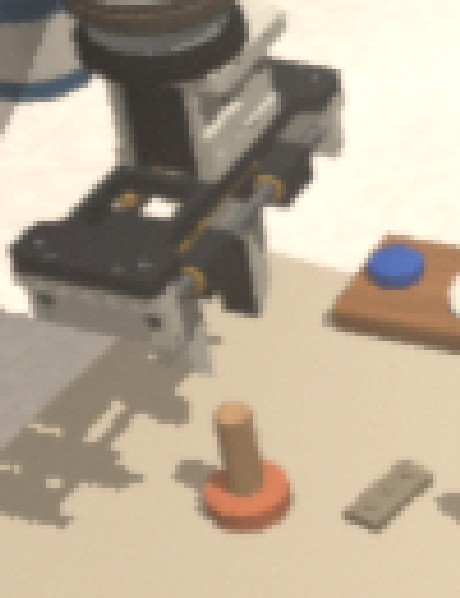

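The scene zoom shows the tips at (210,370) and (265,310), with their shadows at (140,475) and (187,405). That puts them about 35 mm above the handle top, higher than the numbers given. I'll check the lateral alignment from above.

```bash
python3 - <<'E'
from h import *
f=grab_frame("top")
a=cv2.resize(f["pixels"][80:280,400:640],None,fx=3.3,fy=3,interpolation=cv2.INTER_NEAREST)
a=cv2.resize(f["pixels"][80:280,400:640],None,fx=3,fy=3,interpolation=cv2.INTER_NEAREST)
for z in(.066,.1,.15,.2,.25,.3): print(z,(proj(f,(.6572,-.2192,z))-[400,80])*3, (proj(f,(.6572+.095,-.2192+.009,z))-[400,80])*3,(proj(f,(.6572-.095,-.2192-.009,z))-[400,80])*3)
cv2.imwrite("pics/t3.png",np.clip(a.astype(float)*1.6,0,255).astype(np.uint8))
E
```

```text
0.066 [124.78717218 306.16547081] [ 99.4136745  152.33750938] [151.07296963 465.52429022]
0.1 [142.63947511 295.03633887] [115.74559824 134.1599436 ] [170.5476134  461.97994125]
0.15 [172.24320639 276.58136236] [142.76830414 104.08344913] [202.91586426 456.08897976]
0.2 [206.71416193 255.09215652] [174.14015453  69.16632098] [240.72307411 449.20813785]
0.25 [247.36020528 229.75339878] [211.00298918  28.13768208] [285.46587873 441.06503058]
0.3 [296.00387774 199.42891622] [254.93669336 -20.76089291] [339.24547051 431.27724484]
```

View pics/t3.png

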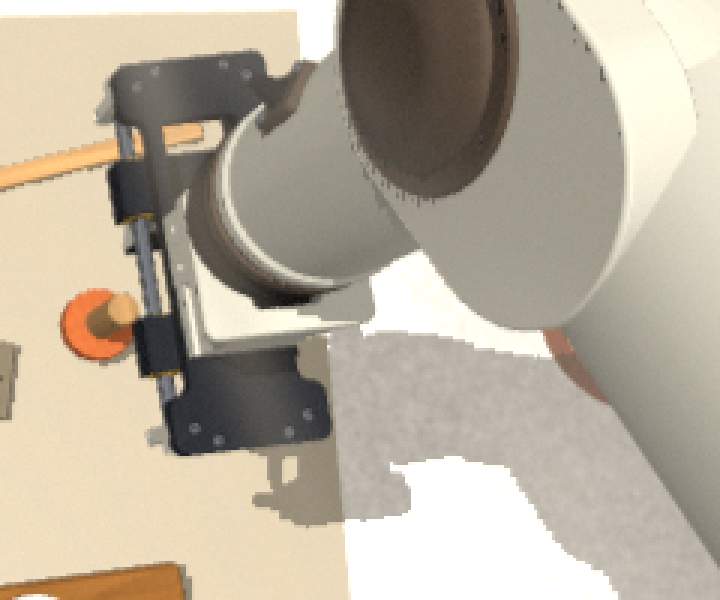

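The plate ends at (187,61) and (251,445) match the projection at z≈0.21, so xy is right. I'll descend carefully and look again.

>>> step_arm([
  [0,0,0.01,0,0.5],
  [0,0,0.02,0,0.5],
  [0,0,0.03,0,0.5],
  [0,0,0.03,0,0.5],
  [0,0,0.03,0,0.5],
  [0,0,0.03,0,0.5],
  [0,0,0.03,0,0.5],
  [0,0,0.03,0,0.5],
])

```text
time_s: 5.9
ee_pos: [0.6572, -0.2192, 0.0549]
ee_rot: [0.0, 0.673, 0.739, 0.0]
ft_force: [-0.3, -0.8, -0.8]
opening: 0.0458
grasp_force: 0.0
```

```bash
python3 - <<'E'
from h import *
go(.657,-.2187,.035,6.1)
f=grab_frame("scene")
a=cv2.resize(f["pixels"][100:230,170:270],None,fx=4.6,fy=4.6,interpolation=cv2.INTER_NEAREST)
cv2.imwrite("pics/s4.png",np.clip(a.astype(float)*1.6,0,255).astype(np.uint8))
E
```

```text
t 5.9 pos [ 0.6572 -0.2192  0.0549] inc [ 0.0005 -0.0002  0.0199] ang 5.3 turn -0.8 J [ 0.77  0.83 -0.77  1.53  0.63  1.05 -0.06] op 0.0458
```

View pics/s4.png

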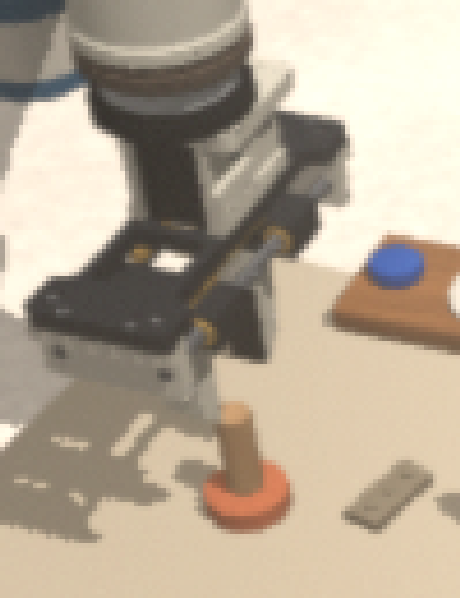

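>>> step_arm([
  [0,0,0.005,0,0.5],
  [0,0,0.01,0,0.5],
  [0,0,0.015,0,0.5],
  [0,0,0.02,0,0.5],
  [0,0,0.02,0,0.5],
  [0,0,0.02,0,0.5],
  [0,0,0.02,0,0.5],
  [0,0,0.02,0,0.5],
])

```text
time_s: 6.75
ee_pos: [0.6571, -0.2192, 0.0347]
ee_rot: [0.0, 0.673, 0.739, 0.0]
ft_force: [-0.2, 0.9, 0.9]
opening: 0.0454
grasp_force: 0.0
```

```bash
python3 - <<'E'
from h import *
go(.657,-.2187,.035,6.1)
f=grab_frame("scene")
a=cv2.resize(f["pixels"][140:230,180:270],None,fx=6.6,fy=6.6,interpolation=cv2.INTER_NEAREST)
for dz in (0,.035):
  print([np.round((proj(f,(.6572+d,-.2192+e,.024+dz))-[180,140])*6.6) for d in(.023,-.023) for e in(-.01,.01)])
cv2.imwrite("pics/s5.png",np.clip(a.astype(float)*1.6,0,255).astype(np.uint8))
E
```

```text
t 6.75 pos [ 0.6571 -0.2192  0.0347] inc [ 0.0005 -0.     -0.0003] ang 5.3 turn -0.8 J [ 0.77  0.85 -0.75  1.53  0.65  1.02 -0.07] op 0.0454
[array([219., 439.]), array([265., 454.]), array([287., 364.]), array([333., 378.])]
[array([203., 366.]), array([251., 381.]), array([274., 292.]), array([320., 306.])]
```

View pics/s5.png

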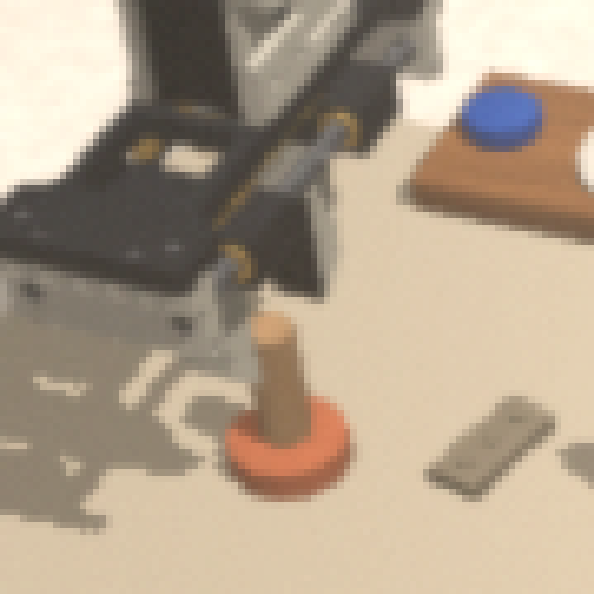

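The near tip bottom at (245,375) matches a +36 mm tool z offset: the fingertips are about 24 mm above the reported TCP z. The tips are now at about 0.06 and must go 33 mm lower.

>>> step_arm([
  [0,0,0.008,0,0.5],
  [0,0,0.016,0,0.5],
  [0,0,0.024,0,0.5],
  [0,0,0.029,0,0.5],
  [0,0,0.033,0,0.5],
  [0,0,0.033,0,0.5],
  [0,0,0.033,0,0.5],
  [0,0,0.033,0,0.5],
])

```text
time_s: 7.6
ee_pos: [0.6572, -0.2191, 0.0018]
ee_rot: [0.0, 0.673, 0.739, 0.0]
ft_force: [-0.2, -0.5, -0.1]
opening: 0.0458
grasp_force: 0.0
```

>>> step_arm([
  [0,0,0,0,1],
  [0,0,0,0,1],
  [0,0,0,0,1],
  [0,0,0,0,1],
  [0,0,0,0,1],
  [0,0,0,0,1],
  [0,0,0,0,1],
  [0,0,0,0,1],
], newtons=20)

```text
time_s: 8.4
ee_pos: [0.6569, -0.2191, 0.0015]
ee_rot: [0.0, 0.673, 0.739, 0.0]
ft_force: [-0.2, -1.0, 0.6]
opening: 0.0197
grasp_force: 20.0
```

```bash
python3 - <<'E'
from h import *
go(.657,-.2187,.035,6.1)
f=grab_frame("scene")
a=cv2.resize(f["pixels"][140:230,180:270],None,fx=6.6,fy=6.6,interpolation=cv2.INTER_NEAREST)
cv2.imwrite("pics/s6.png",np.clip(a.astype(float)*1.6,0,255).astype(np.uint8))
E
```

```text
t 8.4 pos [ 0.6569 -0.2191  0.0015] inc [ 0.0004  0.0001 -0.0335] ang 5.3 turn -0.8 J [ 0.75  0.89 -0.73  1.54  0.68  0.97 -0.09] op 0.0197
```

View pics/s6.png

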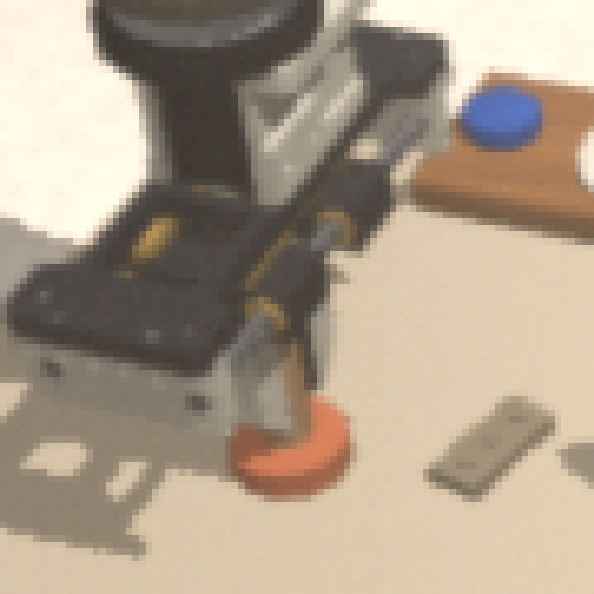

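Handle gripped (opening 19.7 mm, 20 N), with the fingertips just above the head at (290,440). Now I lift and carry it to mark_2.

>>> step_arm([
  [0,0,-0.03,0,1],
  [0,0,-0.07,0,1],
  [0.03,-0.025,-0.1,0,1],
  [0.07,-0.058,-0.1,0,1],
  [0.11,-0.091,-0.1,-0.8,1],
  [0.145,-0.12,-0.1,-0.8,1],
  [0.18,-0.149,-0.1,-0.8,1],
  [0.21,-0.174,-0.1,-0.8,1],
])

```text
time_s: 9.25
ee_pos: [0.4617, -0.0247, 0.1013]
ee_rot: [-0.0, 0.668, 0.744, -0.0]
ft_force: [0.2, 1.0, -0.5]
opening: 0.0196
grasp_force: 20.0
```

```bash
python3 -c "
from h import *
go(.4351,.0038,.0235,6.1)"
```

```text
t 9.25 pos [ 0.4617 -0.0247  0.1013] inc [ 0.0312 -0.0233  0.0778] ang 6.2 turn 0.1 J [ 0.8   0.44 -0.96  2.08  0.48  0.86 -0.33] op 0.0196
```

>>> step_arm([
  [0.016,-0.012,0,0,1],
  [0.031,-0.023,0,0,1],
  [0.031,-0.023,0.015,0,1],
  [0.031,-0.023,0.03,0,1],
  [0.031,-0.023,0.045,0,1],
  [0.031,-0.023,0.058,0,1],
  [0.031,-0.023,0.065,0,1],
  [0.031,-0.023,0.068,0,1],
])

```text
time_s: 10.05
ee_pos: [0.4377, 0.0023, 0.0329]
ee_rot: [-0.0, 0.668, 0.744, -0.0]
ft_force: [0.3, 0.2, -0.8]
opening: 0.0193
grasp_force: 20.0
```

```bash
python3 -c "
from h import *
go(.4351,.0038,.0235,6.1)
f=grab_frame('scene')
a=cv2.resize(f['pixels'][90:240,230:410],None,fx=4.4,fy=4,interpolation=cv2.INTER_CUBIC)
cv2.imwrite('pics/s7.png',np.clip(a*1.5,0,255).astype(np.uint8))
"
```

```text
t 10.05 pos [0.4377 0.0023 0.0329] inc [ 0.0018 -0.0024  0.0094] ang 6.1 turn 0.0 J [ 0.66  0.51 -0.86  2.18  0.61  0.71 -0.51] op 0.0193
```

View pics/s7.png

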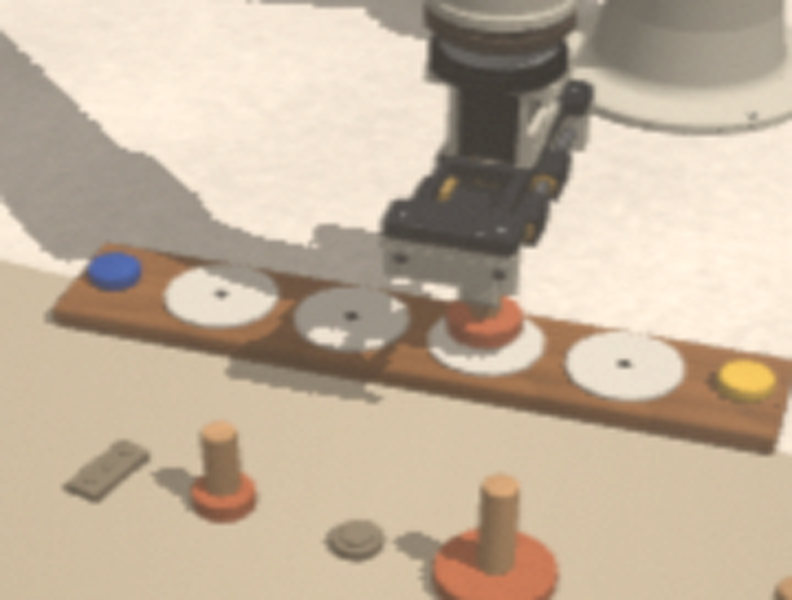

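The small stamp hangs upright about 10 mm over mark_2, at (485,335). I set it down and release.

>>> step_arm([
  [0.002,-0.0025,0.003,0,1],
  [0.002,-0.0025,0.006,0,1],
  [0.002,-0.0025,0.0095,0,1],
  [0.002,-0.0025,0.0095,0,1],
  [0.002,-0.0025,0.0095,0,1],
  [0.002,-0.0025,0.0095,0,1],
  [0.002,-0.0025,0.0095,0,0.5],
  [0.002,-0.0025,0.0095,0,0.5],
])

```text
time_s: 10.9
ee_pos: [0.4354, 0.0038, 0.0241]
ee_rot: [0.0, 0.668, 0.744, 0.0]
ft_force: [-0.1, 0.3, 0.3]
opening: 0.0315
grasp_force: 0.0
```

>>> step_arm([
  [0,0,0,0,0.5],
  [0,0,-0.01,0,0.5],
  [0,0,-0.04,0,0.5],
  [0,0,-0.08,0,0.5],
  [0.04,0.03,-0.085,0,0.5],
  [0.06,0.07,-0.085,0,0.5],
  [0.06,0.11,-0.085,0,0.5],
  [0.06,0.15,-0.085,0,0.5],
])

```text
time_s: 11.7
ee_pos: [0.5795, 0.0803, 0.1101]
ee_rot: [0.0, 0.668, 0.744, 0.0]
ft_force: [0.8, 0.1, -0.2]
opening: 0.0459
grasp_force: 0.0
```

```bash
cat >> h.py <<'E'
def heads(f,names,z0,marks=False):
    for t in names:
        for d in search_frame(f,t)[:2]:
            if d["confidence"]<.3: continue
            try:
                p,i=fit(f,roi(red(f),d["bbox"]),RAD[t],z0,z0+.014); print(t,np.round(p,4),round(i,3),round(d["confidence"],2),np.round(d["bbox"]))
            except Exception as e: print(t,"err",d["bbox"])
E
python3 -c "
from h import *
go(.6215,.081,.11,6.1)
f=grab_frame('top'); heads(f,['stamp_small'],.021); print('table');heads(f,['stamp_large','stamp_medium','stamp_tiny'],0)"
```

```text
t 11.7 pos [0.5795 0.0803 0.1101] inc [-0.0038  0.0419  0.0002] ang 6.2 turn 0.1 J [ 0.47  0.62 -0.88  1.79  0.56  1.01 -0.53] op 0.0459
table
stamp_tiny [ 0.6194 -0.0779] 0.829 0.56 [353. 199. 368. 221.]
```

>>> step_arm([
  [-0.002,0.02,0,0,0.5],
  [-0.004,0.042,0,0,0.5],
  [-0.004,0.042,0,0,0.5],
  [-0.004,0.042,0.03,0,0.5],
  [-0.004,0.042,0.06,0,0.5],
  [-0.004,0.042,0.085,0,0.5],
  [-0.004,0.042,0.1,0,0.5],
  [-0.004,0.042,0.108,0,0.5],
])

```text
time_s: 12.75
ee_pos: [0.6183, 0.0798, -0.0]
ee_rot: [-0.001, 0.668, 0.744, -0.001]
ft_force: [0.0, -0.3, -0.3]
opening: 0.0461
grasp_force: 0.0
```

>>> step_arm([
  [0,0,0,0,0.6],
  [0,0,0,0,0.8],
  [0,0,0,0,1],
  [0,0,0,0,1],
  [0,0,0,0,1],
  [0,0,0,0,1],
  [0,0,0,0,1],
  [0,0,0,0,1],
], newtons=25)

```text
time_s: 13.55
ee_pos: [0.6214, 0.0804, 0.0022]
ee_rot: [0.001, 0.668, 0.744, 0.001]
ft_force: [0.9, 0.0, 6.4]
opening: 0.0197
grasp_force: 25.0
```

```bash
python3 -c "
from h import *
go(.4535,-.1651,.12,6.1)
f=grab_frame('top'); heads(f,['stamp_small'],.021)
f=grab_frame('scene'); heads(f,['stamp_small'],.021)"
```

```text
t 13.55 pos [0.6214 0.0804 0.0022] inc [-0.2261 -0.1929 -0.1182] ang 6.1 turn 0.0 J [ 0.37  0.81 -0.76  1.73  0.7   0.89 -0.59] op 0.0197
stamp_small err [391.7, 233.0, 420.0, 272.1]
```

>>> step_arm([
  [0,0,-0.03,0,1],
  [0,0,-0.07,0,1],
  [-0.02,-0.015,-0.11,0,1],
  [-0.055,-0.045,-0.118,0,1],
  [-0.09,-0.075,-0.118,0,1],
  [-0.125,-0.105,-0.118,0,1],
  [-0.16,-0.135,-0.118,0,1],
  [-0.195,-0.165,-0.118,0,1],
])

```text
time_s: 14.55
ee_pos: [0.4748, -0.1328, 0.1186]
ee_rot: [-0.0, 0.668, 0.744, -0.0]
ft_force: [0.4, -1.6, -1.6]
opening: 0.0195
grasp_force: 25.0
```

```bash
python3 -c "
from h import *
go(.4535,-.1651,.0235,6.1)
f=grab_frame('top'); heads(f,['stamp_small'],.021)
f=grab_frame('scene'); print(np.round(proj(f,(.4351,.0038,.03))));u,v=np.round(proj(f,(.4351,.0038,.03))).astype(int)
h=cv2.cvtColor(f['pixels'],cv2.COLOR_BGR2HSV);print(h[v-6:v+10:2,u]);print(search_frame(f,'stamp_small'))"
```

```text
t 14.55 pos [ 0.4748 -0.1328  0.1186] inc [-0.0298 -0.0245  0.0951] ang 6.1 turn 0.0 J [ 1.    0.46 -0.96  2.    0.48  0.92 -0.1 ] op 0.0195
stamp_small [0.4357 0.0042] 0.901 0.85 [306. 299. 334. 324.]
[340. 171.]
[[ 14  87  88]
 [ 15  90  88]
 [ 14  92  89]
 [ 14  92  91]
 [  9 134 131]
 [  9 134 131]
 [  9 113  95]
 [ 10  86 104]]
[{'bbox': [331.1, 150.9, 348.5, 182.9], 'confidence': 0.85}, {'bbox': [259.5, 238.0, 294.1, 281.4], 'confidence': 0.28}]
```

The small stamp is centred within 1 mm. Placing the large one.

>>> step_arm([
  [-0.015,-0.012,0,0,1],
  [-0.03,-0.0245,0,0,1],
  [-0.03,-0.0245,0.02,0,1],
  [-0.03,-0.0245,0.04,0,1],
  [-0.03,-0.0245,0.06,0,1],
  [-0.03,-0.0245,0.073,0,1],
  [-0.03,-0.0245,0.083,0,1],
  [-0.03,-0.0245,0.086,0,1],
])

```text
time_s: 15.55
ee_pos: [0.4557, -0.1628, 0.0321]
ee_rot: [-0.001, 0.668, 0.744, 0.0]
ft_force: [-0.5, -0.6, -1.4]
opening: 0.0196
grasp_force: 25.0
```

```bash
python3 -c "
from h import *
go(.4535,-.1651,.0235,6.1)"
```

```text
t 15.55 pos [ 0.4557 -0.1628  0.0321] inc [-0.0021 -0.0024  0.0086] ang 6.2 turn 0.1 J [ 0.97  0.58 -0.83  2.07  0.63  0.76 -0.15] op 0.0196
```

>>> step_arm([
  [-0.002,-0.0025,0.003,0,1],
  [-0.002,-0.0025,0.006,0,1],
  [-0.002,-0.0025,0.0085,0,1],
  [-0.002,-0.0025,0.0085,0,1],
  [-0.002,-0.0025,0.0085,0,1],
  [-0.002,-0.0025,0.0085,0,1],
  [-0.002,-0.0025,0.0085,0,0.5],
  [-0.002,-0.0025,0.0085,0,0.5],
])

```text
time_s: 16.35
ee_pos: [0.4538, -0.1663, 0.0247]
ee_rot: [0.0, 0.668, 0.744, 0.0]
ft_force: [-0.3, 0.6, -0.6]
opening: 0.0311
grasp_force: 0.0
```

>>> step_arm([
  [0,0,0,0,0.5],
  [0,0,-0.01,0,0.5],
  [0,0,-0.04,0,0.5],
  [0,0,-0.08,0,0.5],
  [0.03,0.03,-0.09,0,0.5],
  [0.06,0.07,-0.09,0,0.5],
  [0.1,0.1,-0.09,0,0.5],
  [0.1,0.15,-0.09,0,0.5],
])

```text
time_s: 17.15
ee_pos: [0.5908, -0.0434, 0.1161]
ee_rot: [-0.001, 0.665, 0.747, 0.001]
ft_force: [1.7, 0.1, 1.6]
opening: 0.0458
grasp_force: 0.0
```

```bash
python3 -c "
from h import *
go(.619,-.079,.11,6.1)
f=grab_frame('top'); heads(f,['stamp_large','stamp_small'],.021); print('table');heads(f,['stamp_medium','stamp_tiny'],0)"
```

```text
t 17.15 pos [ 0.5908 -0.0434  0.1161] inc [-0.0386  0.0239  0.006 ] ang 6.6 turn 0.5 J [ 0.68  0.63 -0.89  1.76  0.56  1.03 -0.3 ] op 0.0458
stamp_small [0.4355 0.0042] 0.909 0.87 [306. 298. 332. 321.]
table
stamp_medium [0.6351 0.2372] 0.904 0.63 [178. 187. 210. 221.]
```

>>> step_arm([
  [-0.02,0.012,0,0,0.5],
  [-0.038,0.024,0,0,0.5],
  [-0.038,0.024,0,0,0.5],
  [-0.038,0.024,0.01,0,0.5],
  [-0.038,0.024,0.01,0,0.5],
  [-0.038,0.024,0.01,0,0.5],
  [-0.038,0.024,0.01,0,0.5],
  [-0.038,0.024,0.01,0,0.5],
])

```text
time_s: 18.2
ee_pos: [0.6197, -0.0854, 0.1047]
ee_rot: [0.0, 0.668, 0.744, 0.0]
ft_force: [0.1, -0.2, -0.3]
opening: 0.0459
grasp_force: 0.0
```

```bash
python3 -c "
from h import *
go(.619,-.079,.002,6.1)"
```

```text
t 18.2 pos [ 0.6197 -0.0854  0.1047] inc [ 6.400e-03 -1.000e-04  1.027e-01] ang 6.2 turn 0.1 J [ 0.69  0.69 -0.86  1.68  0.59  1.05 -0.25] op 0.0459
```

>>> step_arm([
  [0.0065,0,0.01,0,0.5],
  [0.0065,0,0.04,0,0.5],
  [0.0065,0,0.07,0,0.5],
  [0.0065,0,0.09,0,0.5],
  [0.0065,0,0.1,0,0.5],
  [0.0065,0,0.1025,0,0.5],
  [0.0065,0,0.1025,0,0.5],
  [0.0065,0,0.1025,0,0.5],
])

```text
time_s: 19.0
ee_pos: [0.6202, -0.0793, 0.0032]
ee_rot: [0.001, 0.668, 0.744, 0.001]
ft_force: [0.5, -0.0, 0.7]
opening: 0.0462
grasp_force: 0.0
```

>>> step_arm([
  [0,0,0,0,0.6],
  [0,0,0,0,0.8],
  [0,0,0,0,1],
  [0,0,0,0,1],
  [0,0,0,0,1],
  [0,0,0,0,1],
  [0,0,0,0,1],
  [0,0,0,0,1],
], newtons=20)

```text
time_s: 19.8
ee_pos: [0.6194, -0.0795, 0.0022]
ee_rot: [0.0, 0.668, 0.744, 0.0]
ft_force: [0.4, 0.1, 3.0]
opening: 0.0194
grasp_force: 20.0
```

```bash
python3 -c "
from h import *
go(.4264,.0882,.12,6.1)
f=grab_frame('top'); heads(f,['stamp_large'],.021)"
```

```text
t 19.8 pos [ 0.6194 -0.0795  0.0022] inc [ 0.1874 -0.1739 -0.1179] ang 6.1 turn 0.0 J [ 0.62  0.81 -0.76  1.73  0.7   0.89 -0.34] op 0.0194
stamp_large [ 0.4525 -0.1665] 0.952 0.95 [392. 280. 433. 315.]
```

>>> step_arm([
  [0,0,-0.03,0,1],
  [0,0,-0.07,0,1],
  [0.02,-0.018,-0.11,0,1],
  [0.055,-0.051,-0.118,0,1],
  [0.09,-0.084,-0.118,0,1],
  [0.125,-0.116,-0.118,0,1],
  [0.155,-0.144,-0.118,0,1],
  [0.18,-0.167,-0.118,0,1],
])

```text
time_s: 20.7
ee_pos: [0.4312, 0.0828, 0.1196]
ee_rot: [-0.0, 0.668, 0.744, -0.001]
ft_force: [0.3, 0.9, -1.2]
opening: 0.0194
grasp_force: 20.0
```

>>> step_arm([
  [0.007,-0.007,0,0,1],
  [0.007,-0.007,0,0,1],
  [0.007,-0.007,0.02,0,1],
  [0.007,-0.007,0.04,0,1],
  [0.007,-0.007,0.06,0,1],
  [0.007,-0.007,0.075,0,1],
  [0.007,-0.007,0.083,0,1],
  [0.007,-0.007,0.083,0,1],
])

```text
time_s: 21.5
ee_pos: [0.4262, 0.0872, 0.036]
ee_rot: [-0.001, 0.669, 0.744, -0.001]
ft_force: [-0.1, 0.7, -0.8]
opening: 0.0193
grasp_force: 20.0
```

```bash
python3 -c "
from h import *
go(.4264,.0882,.0235,6.1)"
```

```text
t 21.5 pos [0.4262 0.0872 0.036 ] inc [0.0009 0.0004 0.0125] ang 6.1 turn -0.0 J [ 0.48  0.51 -0.88  2.18  0.61  0.72 -0.72] op 0.0193
```

>>> step_arm([
  [0.001,0,0.004,0,1],
  [0.001,0,0.008,0,1],
  [0.001,0,0.0125,0,1],
  [0.001,0,0.0125,0,1],
  [0.001,0,0.0125,0,1],
  [0.001,0,0.0125,0,1],
  [0.001,0,0.0125,0,0.5],
  [0.001,0,0.0125,0,0.5],
])

```text
time_s: 22.3
ee_pos: [0.4262, 0.0889, 0.0246]
ee_rot: [0.0, 0.668, 0.744, 0.0]
ft_force: [0.2, 0.0, -0.6]
opening: 0.0314
grasp_force: 0.0
```

>>> step_arm([
  [0,0,0,0,0.5],
  [0,0,-0.01,0,0.5],
  [0,0,-0.04,0,0.5],
  [0,0,-0.08,0,0.5],
  [0.03,0.04,-0.085,0,0.5],
  [0.06,0.08,-0.085,0,0.5],
  [0.09,0.12,-0.085,0,0.5],
  [0.12,0.15,-0.085,0,0.5],
])

```text
time_s: 23.1
ee_pos: [0.565, 0.2247, 0.1104]
ee_rot: [0.0, 0.669, 0.743, 0.001]
ft_force: [0.2, 0.3, 0.8]
opening: 0.0458
grasp_force: 0.0
```

>>> step_arm([
  [0.005,0.035,0,0,0.5],
  [0.005,0.035,0,0,0.5],
  [0.005,0.035,0,0,0.5],
  [0.005,0.035,0,0,0.5],
  [0.005,0.035,0,0,0.5],
  [0.005,0.035,0,0,0.5],
  [0.005,0.035,0,0,0.5],
  [0.005,0.035,0,0,0.5],
])

```text
time_s: 23.9
ee_pos: [0.5965, 0.2326, 0.1097]
ee_rot: [0.0, 0.668, 0.744, 0.0]
ft_force: [-0.0, 0.4, -0.3]
opening: 0.0462
grasp_force: 0.0
```

```bash
python3 -c "
from h import *
go(.6345,.2368,.002,6.1)
f=grab_frame('top'); heads(f,['stamp_tiny'],.021)"
```

```text
t 23.9 pos [0.5965 0.2326 0.1097] inc [1.000e-04 3.820e-02 1.077e-01] ang 6.1 turn 0.0 J [ 0.18  0.71 -0.87  1.64  0.6   1.08 -0.76] op 0.0462
stamp_tiny [0.4274 0.0867] 0.772 0.56 [260. 306. 281. 330.]
```

>>> step_arm([
  [0,0.038,0,0,0.5],
  [0,0.038,0,0,0.5],
  [0,0.038,0.03,0,0.5],
  [0,0.038,0.06,0,0.5],
  [0,0.038,0.09,0,0.5],
  [0,0.038,0.107,0,0.5],
  [0,0.038,0.1075,0,0.5],
  [0,0.038,0.1075,0,0.5],
])

```text
time_s: 24.8
ee_pos: [0.6346, 0.2375, 0.0025]
ee_rot: [-0.0, 0.668, 0.744, 0.0]
ft_force: [1.0, 0.3, -0.0]
opening: 0.0458
grasp_force: 0.0
```

>>> step_arm([
  [0,0,0,0,0.6],
  [0,0,0,0,0.8],
  [0,0,0,0,1],
  [0,0,0,0,1],
  [0,0,0,0,1],
  [0,0,0,0,1],
  [0,0,0,0,1],
  [0,0,0,0,1],
], newtons=25)

```text
time_s: 25.6
ee_pos: [0.635, 0.2371, 0.0028]
ee_rot: [0.0, 0.668, 0.744, 0.0]
ft_force: [0.3, -0.9, 5.7]
opening: 0.0194
grasp_force: 25.0
```

```bash
python3 -c "
from h import *
go(.4444,-.0806,.13,6.1)
f=grab_frame('top'); heads(f,['stamp_tiny'],.021)"
```

```text
t 25.6 pos [0.635  0.2371 0.0028] inc [-0.2956 -0.2233 -0.1275] ang 6.1 turn 0.0 J [ 0.11  0.89 -0.77  1.59  0.71  0.97 -0.79] op 0.0194
stamp_tiny err [301.2, 103.7, 334.9, 145.3]
```

>>> step_arm([
  [0,0,-0.03,0,1],
  [0,0,-0.07,0,1],
  [-0.02,-0.015,-0.11,0,1],
  [-0.055,-0.042,-0.1275,0,1],
  [-0.09,-0.068,-0.1275,0,1],
  [-0.125,-0.094,-0.1275,0,1],
  [-0.16,-0.121,-0.1275,0,1],
  [-0.195,-0.147,-0.1275,0,1],
])

```text
time_s: 26.5
ee_pos: [0.5073, 0.0258, 0.1289]
ee_rot: [-0.0, 0.668, 0.744, -0.001]
ft_force: [0.4, -1.2, -0.9]
opening: 0.0197
grasp_force: 25.0
```

>>> step_arm([
  [-0.035,-0.026,0,0,1],
  [-0.07,-0.053,0,0,1],
  [-0.09,-0.068,0,0,1],
  [-0.1,-0.076,0,0,1],
  [-0.1,-0.076,0,0,1],
  [-0.1,-0.076,0,0,1],
  [-0.1,-0.076,0.02,0,1],
  [-0.1,-0.076,0.02,0,1],
])

```text
time_s: 27.3
ee_pos: [0.4433, -0.0786, 0.1081]
ee_rot: [-0.001, 0.667, 0.745, -0.0]
ft_force: [-0.6, -0.3, -0.0]
opening: 0.0198
grasp_force: 25.0
```

```bash
python3 -c "
from h import *
go(.4444,-.0806,.0245,6.1)"
```

```text
t 27.3 pos [ 0.4433 -0.0786  0.1081] inc [-0.0023  0.0011  0.0836] ang 6.3 turn 0.2 J [ 0.97  0.41 -1.    2.1   0.46  0.86 -0.2 ] op 0.0198
```

>>> step_arm([
  [-0.002,0.001,0.005,0,1],
  [-0.002,0.001,0.02,0,1],
  [-0.002,0.001,0.035,0,1],
  [-0.002,0.001,0.05,0,1],
  [-0.002,0.001,0.065,0,1],
  [-0.002,0.001,0.072,0,1],
  [-0.002,0.001,0.072,0,1],
  [-0.002,0.001,0.072,0,1],
])

```text
time_s: 28.1
ee_pos: [0.446, -0.0817, 0.0379]
ee_rot: [0.0, 0.668, 0.744, 0.0]
ft_force: [-0.4, -0.6, -0.8]
opening: 0.0195
grasp_force: 25.0
```

```bash
python3 -c "
from h import *
go(.4444,-.0806,.0242,6.1)"
```

```text
t 28.1 pos [ 0.446  -0.0817  0.0379] inc [ 0.0012 -0.0015  0.0137] ang 6.2 turn 0.1 J [ 0.85  0.53 -0.87  2.14  0.62  0.74 -0.32] op 0.0195
```

>>> step_arm([
  [0.001,-0.0015,0.005,0,1],
  [0.001,-0.0015,0.009,0,1],
  [0.001,-0.0015,0.0135,0,1],
  [0.001,-0.0015,0.0135,0,1],
  [0.001,-0.0015,0.0135,0,1],
  [0.001,-0.0015,0.0135,0,1],
  [0.001,-0.0015,0.0135,0,0.5],
  [0.001,-0.0015,0.0135,0,0.5],
])

```text
time_s: 28.9
ee_pos: [0.4439, -0.0812, 0.024]
ee_rot: [0.0, 0.668, 0.744, 0.0]
ft_force: [-0.2, 0.2, -0.1]
opening: 0.0312
grasp_force: 0.0
```

>>> step_arm([
  [0,0,0,0,0.5],
  [0,0,-0.01,0,0.5],
  [0,0,-0.04,0,0.5],
  [0,0,-0.08,0,0.5],
  [-0.03,0,-0.12,0,0.5],
  [-0.07,0.03,-0.15,0,0.5],
  [-0.11,0.06,-0.15,0,0.5],
  [-0.15,0.08,-0.15,0,0.5],
])

```text
time_s: 29.7
ee_pos: [0.5408, -0.2218, 0.1769]
ee_rot: [0.002, 0.668, 0.744, 0.001]
ft_force: [1.0, 0.3, 1.0]
opening: 0.0459
grasp_force: 0.0
```

>>> step_arm([
  [-0.04,0.02,0,0,0.5],
  [-0.08,0.04,0,0,0.5],
  [-0.12,0.04,0,0,0.5],
  [-0.16,0.04,0,0,0.5],
  [-0.2,0.04,0,0,0.5],
  [-0.24,0.04,0,0,0.5],
  [-0.24,0.04,0,0,0.5],
  [-0.24,0.04,0,0,0.5],
])

```text
time_s: 30.5
ee_pos: [0.6031, -0.4555, 0.1738]
ee_rot: [-0.0, 0.669, 0.743, 0.001]
ft_force: [-0.2, 0.8, -0.3]
opening: 0.0457
grasp_force: 0.0
```

```bash
python3 -c "
from h import *
go(.4444,-.0806,.0242,6.1)
f=grab_frame('top'); heads(f,RAD,.021)
for d in search_frame(f,'mark_1'):
    if d['confidence']>.3: print('mark bbox',np.round(d['bbox']))
a=cv2.resize(f['pixels'][80:360,140:500],None,fx=2.1,fy=2.1,interpolation=cv2.INTER_CUBIC);cv2.imwrite('pics/t9.png',a)"
```

```text
t 30.5 pos [ 0.6031 -0.4555  0.1738] inc [ 0.3892 -0.1186  0.1501] ang 6.0 turn -0.1 J [ 1.07  0.83 -0.84  1.25  0.6   1.32  0.36] op 0.0457
stamp_large [ 0.4523 -0.1663] 0.952 0.93 [394. 282. 432. 318.]
stamp_large [ 0.4527 -0.1649] 0.692 0.55 [392. 278. 417. 318.]
stamp_medium [ 0.4437 -0.0803] 0.93 0.9 [352. 289. 384. 322.]
stamp_small [0.4352 0.0042] 0.901 0.61 [306. 297. 331. 326.]
stamp_tiny [0.427  0.0877] 0.772 0.83 [262. 308. 283. 328.]
mark bbox [254. 294. 295. 339.]
mark bbox [347. 284. 388. 324.]
mark bbox [302. 288. 338. 328.]
```

View pics/t9.png

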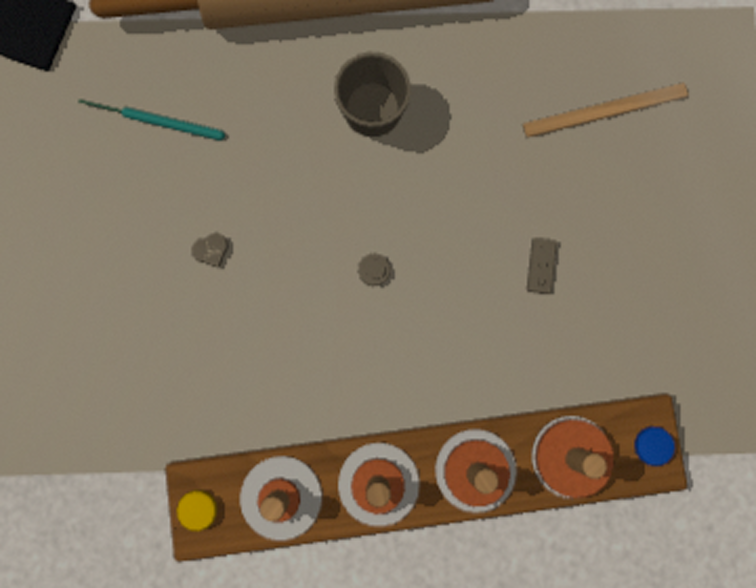

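All four stamps stand upright on their pads in the right order, within about 2 mm of centre. The cup is untouched at (372,93) and the arm is clear.

```bash
python3 -c "
from bench import *
print(finish_job())"
```

```text
the job is handed in; nothing more can be done
None
```

The job is handed in: all four stamps stand upright on their pads, largest next to the blue button down to smallest, each measured within about 2 mm of centre, with the cup left where it was.

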